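# Shut the fuse tray and hold the recessed reset button down with a pin

### The job

The fuses of the green extension box have been renewed: push its open fuse tray fully home, then take the orange-handled reset pin out of its blue stand, reach its steel shaft through the small white-framed hole in the box's top and press the recessed red reset button right down. Do not press the button while the tray is still open; finish while gripping the pin and still holding the button down, with the tray shut. Leave the toggle switch, the tin, the brush and the scraper alone.

Things in the scene. Friction and masses are not known exactly. Their poses are not given: they have to be found in the camera images.
- box: Green plastic extension box fixed to the bench, 140 (x) x 220 (y) x 80 mm high, turned about z up to 0.35 rad. Origin: centre of its underside; its -x side (the robot's side) has the fuse tray, +y is to the left seen from the robot. On its flat top are the white-framed hole, a flat grey socket disc (at x +30, y +12 mm) and the toggle switch.
- aperture (a point): Centre of the mouth of the round hole (16 mm across, vertical, plain walls, 2 mm chamfer) in the box's top face, at x 0, y -65, z 80 mm in the box's frame, inside a flat white square frame of 36 mm. Axes as the box.
- reset_top (a point): Centre of the top of the red reset button (14 mm across), which sits inside the hole, 22 mm below the box's top face when not pressed, and moves down with it. The fingers do not fit in the hole.
- reset (a joint): Travel of the reset button: 0 unpressed, 0.006 m fully down (28 mm below the box's top face). A spring pushes it back up: it takes 1.2 N to start and 4.8 N to press fully.
- tray (a joint): How far the fuse tray is pulled out of the box, m: 0 fully home against a hard stop, at most 0.06. It slides along the box's x axis (out to -x, in to +x) with 1.5 N of friction and stays where it is left.
- tray_face (a point): Centre of the outer face (towards the box's -x) of the tray's grey front panel: 100 wide, 40 high, 8 mm thick, from 7 to 47 mm above the bench. The panel is centred 50 mm to +y of the box's middle; when home its outer face stands 8 mm proud of the box's front, at x -78 mm in the box's frame. Moves with the tray; no handle. Behind the panel is an open-topped black tray with four white fuses.
- pin: Reset pin, loose, about 50 g, standing upright in the stand. Origin: the tip at its lower end; z points up along the pin. A steel shaft 7 mm across from the tip up to 45 mm, then a round orange handle 18 mm across from 45 to 105 mm. At the start the handle's lower end rests on the stand's top, with the tip 10 mm above the bench.
- pin_grip (a point): A good point to grip the pin, on its axis inside the handle, 77 mm above the tip. Axes as the pin.
- stand: Blue plastic block fixed to the bench, 60 x 60 x 55 mm high, with a vertical hole 11 mm across through its middle, in which the pin stands. Origin: centre of its underside.
- toggle (a joint): Small black toggle switch on a grey block on the box's top, at x +35, y +80 mm in the box's frame, standing less than 60 mm above the box's top; 0 rad at the start (leaning to the box's -x). Leave alone.
- tin: Closed quart tin, 108 mm across, 124 mm high, about 0.9 kg, loose, standing on the bench on the other side of the box from the stand. Origin: centre of its underside. Leave alone.
- brush: Paint brush (black handle, grey ferrule and dark bristles, about 200 mm long) lying on the bench beside the box, behind the tin or the stand seen from the robot, loose. Leave alone.
- scraper: Scraper lying on the bench beside the box, behind the tin or the stand seen from the robot, loose: grey steel blade 70 mm wide, black handle, about 195 mm long. Leave alone.
Mind the look-alikes: they are no part of the job. There is more than one size of the pin; the job needs the smallest.

How it is judged:
On the way, in this order (a step that is already met when the one before it is completed fails the run):
1. the fuse tray is pushed fully home (value of joint tray below 0.004 m), for 0.2 s.
2. the gripped pin holds the reset button down (value of joint reset above 0.004 m and distance between pin and reset_top below 0.009 m and contact force between the fingers and pin above 1 N and value of joint tray below 0.004 m), for 0.5 s.
At the end, for the whole second after the job is handed in: The fingers grip the pin (contact over 1 N), its tip is on the red button (within 9 mm of the centre of its top), the button is held at least 4 mm of its 6 mm down, and the tray is within 4 mm of fully home (all of step 2); the arm keeps its last pose, push and grip.
It fails at once if the reset button is pressed while the tray is open (value of joint reset above 0.003 m and value of joint tray above 0.008 m).
It fails at once if the toggle switch is moved (value of joint toggle above 0.3 rad).
It fails at once if the tin is disturbed (moved over 30 mm) (distance of tin from where it was at the start of the episode above 0.03 m).
It fails at once if the brush is disturbed (moved over 30 mm) (distance of brush from where it was at the start of the episode above 0.03 m).
It fails at once if the scraper is disturbed (moved over 30 mm) (distance of scraper from where it was at the start of the episode above 0.03 m).
It also fails if it takes over 58 s, if anything falls off the work surface, if the arm or the gripper's body presses on something with over 40 N, if the wrist force passes 120 N, or if a joint passes its speed limit or range.

### The arm

A 6-joint arm with a two-finger parallel gripper is mounted at the origin on the work surface. World frame = base frame: x ahead of the robot, y to its left, z up, the work surface at z = 0. Lengths are in m, angles in rad, forces in N, time in s.
With the tool pointing down it reaches from about 0.35 to 0.775 m from the base axis. Payload 5.5 kg.
Tool frame: the origin (TCP) lies on the centre line of the jaws, within the pads' length; the fingertips stand 8 mm ahead of it and the grasp point (between the pads) lies 11 mm behind it; z points along the fingers, y is the direction in which the jaws open and shut (so a half turn about z gives the same grasp; the last joint's range is limited). The gripper opens to 85 mm and grips with 20 to 120 N. Pads are 22 mm wide; open, the fingers measure 114 mm over their backs; the gripper's body (76 mm by 85 mm) begins 54 mm behind the grasp point. The pads swing forward as they close: fully open they stand 13 mm farther back than shut.
Start: joints at [-1.415, 0.313, 0.046, 1.304, 0, 1.431], TCP at [0.168, -0.55, 0.239] pointing down, gripper open.
Joint ranges: [-2.76, 2.76], [-0.86, 1.69], [-1.03, 1.26], [-2.2, 2.34], [-1.47, 1.5], [-3.14, 3.14]. Speed limits (rad/s): [2.57, 2.57, 3.14, 3.14, 3.14, 3.14].

### API

Orientations are given as a unit quaternion [w, x, y, z].
In Python, from workcell import env gives the robot as it stands. The module is installed in compiled form; this text tells all that it offers.
- The arm moves only by the tool play_rows, never from a script. Its argument "steps" is a list of rows, each an object with "claw": the closure in counts, from 0 (fully open) to 255 (shut); "dp": the shift along the tool's x, y, z in m, a list of three; "angular": the turn, a rotation vector about the tool's x, y, z in degrees, a list of three. In form: [{"claw": claw, "dp": [dx, dy, dz], "angular": [wx, wy, wz]}, ...]. A call has exactly 8 rows; each row shifts and turns the commanded pose from where the row before left it, along the tool's axes as they then stand; what a row does not reach is not made up. A row lasts 1/12 s, in which the tool goes at most 41.7 mm and 7.16 degrees, less where a joint would pass 70% of its speed; a pose out of reach is approached as far as the arm can. A call is refused whole if a number of a shift passes 0.0417 or a number of a turn 7.16, either way. A call with a gripper value outside its range is refused whole. The fingers move at their own pace and stop on an object; "force" is the grip in N (left out, the last holds). Time passes only in rows, so rows that do not move let the fingers close, or fill a call up. It gives the time, the measured TCP pose, the force and the opening at its end, in the units of the state.
- env.get_state(): the state, without advancing time (a new reading comes with each control period).
- env.read_camera(name): name is "scene" or "top" or "wrist"; returns (picture, depth): 480x640x3 uint8, red, green, blue; 480x640 float32, m along the optical axis (not along the pixel's ray), 0 where there is no reading.
- env.calibration(name): a dict with "fx", "fy", "cx", "cy" (pixels), "world_from_camera" (4x4, takes a point from camera to world coordinates); the wrist camera has in their place "hand_eye" (4x4, takes a point from camera to tool coordinates, whose origin is the TCP and whose axes are the flange's). Camera axes: x right, y down, z forward; pixel columns grow to the right and rows downward; lengths in m; the calibration is good to about 2 mm. A picture is of the moment at which its call begins: read the wrist's pose just before it. calibration takes no time and is no camera call.
- env.hand_in(): hands the job in, once; it reports no verdict.
The state is a dict: "clock": time; "joint_pos": joint angles; "qvel": joint speeds; "tau": joint torques, N m; "tcp_pos": TCP position; "orientation": TCP orientation; "wrist_force": force on the tool from outside, world axes, zero at the start; "ft_torque": the same for the moment, N m; "finger_gap": finger opening in m.
Only numpy, scipy, OpenCV 4.12 (cv2) and the standard library are available. Lean on these libraries where they do the work, as an engineer would, in place of code of your own. Each camera call takes 0.05 s, during which the arm holds its last target. There are 200 camera calls.

## Working session

There is one attempt and no reset: what is moved stays moved. The work goes in short steps, Python scripts to look and compute and a tool call to move; the robot and the scene stay as the last step left them, time stands still between calls to the robot, and variables do not carry over. Pictures are saved under pics/ and viewed, about 8 in all and at most 12, crops included, and the job is handed in when it is done.

Besides the shell and the picture viewer there is one more tool, called after ">>>" as a command line: name --argument value ..., lists and objects as JSON in quotes. play_rows: Moves the arm, as the interface text tells. Its arguments: {"type":"object","properties":{"steps":{"type":"array","items":{"type":"object","properties":{"claw":{"type":"number"},"dp":{"type":"array","items":{"type":"number"}},"angular":{"type":"array","items":{"type":"number"}}}}},"force":{"type":"number"}},"required":["steps"]}

```bash
mkdir -p pics
cat > h.py <<'E'
import numpy as np, cv2
from workcell import env
from scipy.spatial.transform import Rotation as R
def cam(n):
    s=env.get_state(); im,d=env.read_camera(n); c=env.calibration(n)
    if 'world_from_camera' in c: T=np.array(c['world_from_camera'])
    else:
        q=np.array(s['orientation']); W=np.eye(4); W[:3,:3]=R.from_quat(q[[1,2,3,0]]).as_matrix(); W[:3,3]=s['tcp_pos']; T=W@np.array(c['hand_eye'])
    return im,d,c,T
def ray(c,T,u,v):
    r=T[:3,:3]@np.array([(u-c['cx'])/c['fx'],(v-c['cy'])/c['fy'],1.]); return T[:3,3],r
def plane(c,T,u,v,z):
    o,r=ray(c,T,u,v); return o+r*(z-o[2])/r[2]
def cloud(d,c,T):
    v,u=np.mgrid[:d.shape[0],:d.shape[1]]
    P=np.stack([(u-c['cx'])/c['fx']*d,(v-c['cy'])/c['fy']*d,d],-1)
    return P@T[:3,:3].T+T[:3,3]
def save(n,im): cv2.imwrite('pics/'+n+'.png',im[:,:,::-1])
E
python3 - <<'E'
from h import *
for n in ('top','scene'):
    im,d,c,T=cam(n); save(n+'0',im); np.savez(n+'0.npz',im=im,d=d,T=T); print(n,c['fx'],c['cx'],c['cy'],T.round(3).tolist())
print(env.get_state())
E
```

```text
top 435.39242167078095 318.06893688130475 241.34871462680456 [[-0.015, -0.994, 0.106, 0.468], [-1.0, 0.016, 0.004, 0.028], [-0.006, -0.106, -0.994, 1.074], [0.0, 0.0, 0.0, 1.0]]
scene 457.25226538609735 325.8793335508973 244.16712237426566 [[0.073, 0.85, -0.523, 0.995], [0.997, -0.055, 0.049, -0.032], [0.012, -0.525, -0.851, 0.827], [0.0, 0.0, 0.0, 1.0]]
{'clock': 0.1, 'joint_pos': array([-1.41460662e+00,  3.13960214e-01,  4.51022881e-02,  1.30366589e+00,
       -2.14839194e-05,  1.43120940e+00]), 'qvel': array([ 0.00062142, -0.00283008,  0.00370924, -0.00137282,  0.00110156,
        0.00075388]), 'tau': array([ 3.06644441e-03, -4.81723022e+01,  2.99245441e+01,  1.27751083e-02,
       -9.54798497e-05,  1.12247133e-05]), 'tcp_pos': array([ 0.1675213 , -0.54956853,  0.23848218]), 'orientation': array([-8.63627413e-04,  9.89084069e-01,  1.47349783e-01, -1.79117999e-05]), 'wrist_force': array([-0.03385969,  0.97814798, -0.19547532]), 'ft_torque': array([-0.01214035,  0.00628111,  0.03144782]), 'finger_gap': 0.08540787379527401}
```

View pics/top0.png

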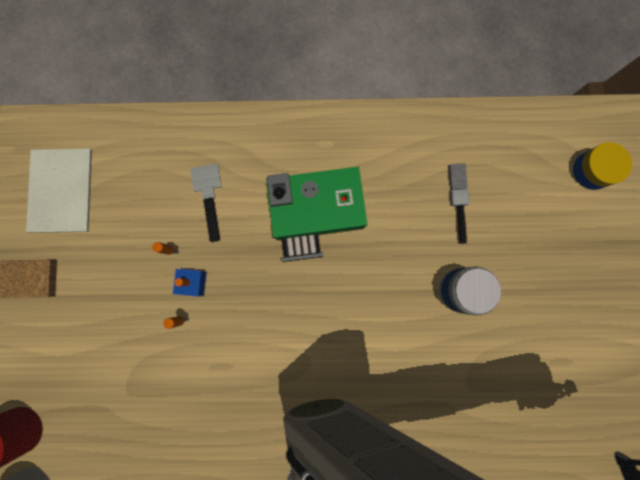

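View pics/scene0.png

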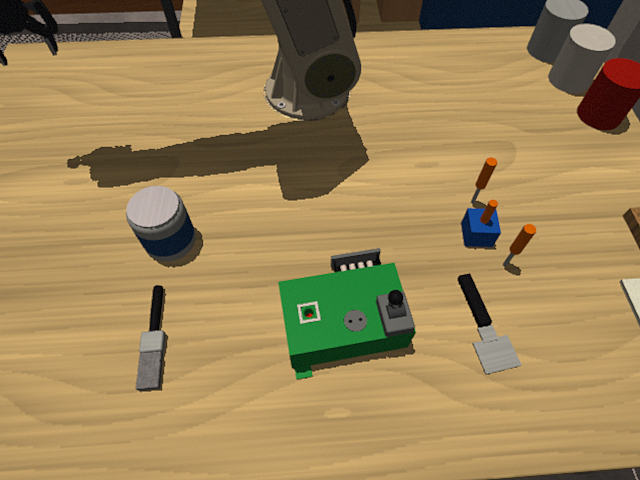

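The top view shows the box at about (315,203), the tray panel at (302,257), the aperture at (344,198), the stand at (189,282) with its pin at (181,282), and look-alike pins at (158,247) and (169,323). The tin is at (474,291). The scene view agrees.

```bash
cat > m.py <<'E'
from h import *
def comps(m,mn=15):
    n,l,s,ce=cv2.connectedComponentsWithStats(m.astype(np.uint8)); return [(l==i,s[i],ce[i]) for i in range(1,n) if s[i][4]>=mn]
for n in ('top','scene'):
    f=np.load(n+'0.npz'); im,d,T=f['im'],f['d'],f['T']; c=env.calibration(n); P=cloud(d,c,T)
    hsv=cv2.cvtColor(im,cv2.COLOR_RGB2HSV); H,S,V=[hsv[...,i].astype(int) for i in range(3)]
    print('==',n)
    g=(H>50)&(H<80)&(S>120)&(P[...,2]>.072)&(P[...,2]<.09)
    cs=max(comps(g),key=lambda a:a[1][4]); h=cv2.convexHull(np.argwhere(cs[0])[:,::-1].astype(np.int32))
    W=np.array([plane(c,T,*p[0],.08)[:2] for p in h]); r=cv2.minAreaRect((W*1000).astype(np.float32)); print('boxtop rect',r, 'z',np.median(P[cs[0]][:,2]))
    for nm,m in (('orange',(H>5)&(H<16)&(S>200)&(V>120)),('blue',(H>105)&(H<125)&(S>150)&(V>60))):
        for k,s,ce in comps(m):
            Q=P[k]; z=Q[:,2]; t=Q[z>np.percentile(z,98)-.006]; print(nm,s,ce.round(1),'zmax',np.percentile(z,98).round(4),'topmean',t.mean(0).round(4),len(t))
    k=cs[0]; x,y,w,hh=cs[1][:4]
    sub=np.zeros_like(k); sub[y:y+hh,x:x+w]=1
    m=sub&(S<70)&(V>140)&(abs(P[...,2]-.08)<.012)
    for k,s,ce in comps(m,8):
        fr=cv2.minAreaRect(np.argwhere(k)[:,::-1].astype(np.float32)); print('white',s,fr, plane(c,T,*fr[0],.08).round(4))
    m=sub&((H<5)|(H>174))&(S>150)
    for k,s,ce in comps(m,4): print('red',s,plane(c,T,*ce,.058).round(4))
    m=(P[...,2]>.038)&(P[...,2]<.055)&(S<60)&(P[...,0]>.35)&(P[...,0]<.6)&(abs(P[...,1]-.03)<.15)
    for k,s,ce in comps(m,30):
        Q=P[k]; print('tray',s,ce,np.percentile(Q,[2,50,98],axis=0).round(4).tolist())
E
python3 m.py
```

```text
== top
boxtop rect ((666.244873046875, 35.502281188964844), (140.10365295410156, 217.10032653808594), 6.724625587463379) z 0.07966056820132744
orange [153 243  10   9  71] [157.3 246.8] zmax 0.139 topmean [0.5593 0.3748 0.1512] 58
orange [176 279   7   6  34] [179.  281.6] zmax 0.118 topmean [0.4854 0.3387 0.1154] 31
orange [164 319  10   9  72] [168.5 323. ] zmax 0.1378 topmean [0.3979 0.3532 0.1349] 71
blue [174 270  28  26 489] [189.4 282.1] zmax 0.0582 topmean [0.486  0.3339 0.0573] 415
white [336 189  17  17 110] ((343.72998046875, 197.11000061035156), (15.132085800170898, 15.556349754333496), 81.8698959350586) [ 0.6757 -0.0291  0.08  ]
red [342 197   4   3   8] [ 0.6775 -0.03    0.058 ]
tray [282 252  41  10 145] [302.33103448 256.73793103] [[0.5338, 0.0254, 0.041], [0.5406, 0.0685, 0.0467], [0.5492, 0.1162, 0.0504]]
== scene
boxtop rect ((668.6807861328125, 35.0787353515625), (143.4872283935547, 218.83602905273438), 6.674077987670898) z 0.08030598609350664
orange [486 158  11   8  69] [491.2 161.4] zmax 0.1386 topmean [0.3979 0.3535 0.1362] 66
orange [489 200   9   7  49] [492.8 203. ] zmax 0.1179 topmean [0.4852 0.3404 0.1152] 48
orange [524 224  12  10  95] [529.5 228.7] zmax 0.1383 topmean [0.5617 0.3813 0.136 ] 95
blue [467 209  33  25 529] [482.1 222.1] zmax 0.0582 topmean [0.491  0.3353 0.0585] 527
blue [462 217   9  21  70] [465.6 227.3] zmax 0.0477 topmean [0.493  0.309  0.0457] 8
white [297 301  24  23 211] ((308.52349853515625, 311.9664611816406), (19.463956832885742, 20.85424041748047), 79.99201965332031) [ 0.674  -0.0294  0.08  ]
red [306 314   6   3  13] [ 0.67   -0.0293  0.058 ]
tray [331 249  49  16 263] [355.37642586 254.60836502] [[0.5345, 0.0246, 0.0383], [0.5432, 0.0696, 0.0464], [0.5512, 0.1158, 0.0497]]
```

>>> play_rows --steps '[{"claw": 255, "dp": [0, 0, 0], "angular": [0, 0, 5.1]}, {"claw": 255, "dp": [0, 0, 0], "angular": [0, 0, 5.1]}, {"claw": 255, "dp": [0.0176, -0.026, 0], "angular": [0, 0, 0]}, {"claw": 255, "dp": [0.0176, -0.026, 0], "angular": [0, 0, 0]}, {"claw": 255, "dp": [0.0176, -0.026, 0], "angular": [0, 0, 0]}, {"claw": 255, "dp": [0.0176, -0.026, 0], "angular": [0, 0, 0]}, {"claw": 255, "dp": [0.0176, -0.026, 0], "angular": [0, 0, 0]}, {"claw": 255, "dp": [0.0176, -0.026, 0], "angular": [0, 0, 0]}]' --force 40

```text
clock: 0.77
tcp_pos: [0.2544, -0.3811, 0.2389]
orientation: [-0.0, 0.998, 0.059, -0.0]
wrist_force: [0.6, -0.4, 0.5]
finger_gap: 0.0002
```

>>> play_rows --steps '[{"claw": 255, "dp": [0.0176, -0.026, 0], "angular": [0, 0, 0]}, {"claw": 255, "dp": [0.0176, -0.026, 0], "angular": [0, 0, 0]}, {"claw": 255, "dp": [0.0176, -0.026, 0], "angular": [0, 0, 0]}, {"claw": 255, "dp": [0.0176, -0.026, 0], "angular": [0, 0, 0]}, {"claw": 255, "dp": [0.0176, -0.026, 0], "angular": [0, 0, 0]}, {"claw": 255, "dp": [0.0176, -0.026, 0], "angular": [0, 0, 0]}, {"claw": 255, "dp": [0.0176, -0.026, 0], "angular": [0, 0, 0]}, {"claw": 255, "dp": [0.0176, -0.026, 0], "angular": [0, 0, 0]}]'

```text
clock: 1.43
tcp_pos: [0.3697, -0.158, 0.2391]
orientation: [-0.0, 0.998, 0.059, -0.0]
wrist_force: [0.2, -0.0, -0.8]
finger_gap: 0.0001
```

>>> play_rows --steps '[{"claw": 255, "dp": [0.0176, -0.026, 0], "angular": [0, 0, 0]}, {"claw": 255, "dp": [0.0176, -0.026, 0], "angular": [0, 0, 0]}, {"claw": 255, "dp": [0.0176, -0.026, 0], "angular": [0, 0, 0]}, {"claw": 255, "dp": [0.0176, -0.026, 0], "angular": [0, 0, 0]}, {"claw": 255, "dp": [0.0176, -0.026, 0], "angular": [0, 0, 0]}, {"claw": 255, "dp": [0.0176, -0.026, 0], "angular": [0, 0, 0]}, {"claw": 255, "dp": [0.0176, -0.026, 0], "angular": [0, 0, 0]}, {"claw": 255, "dp": [0.0176, -0.026, 0], "angular": [0, 0, 0]}]'

```text
clock: 2.1
tcp_pos: [0.4851, 0.0651, 0.2389]
orientation: [0.0, 0.998, 0.059, -0.0]
wrist_force: [-0.3, -1.4, 0.5]
finger_gap: 0.0003
```

>>> play_rows --steps '[{"claw": 255, "dp": [0, 0, 0.026], "angular": [0, 0, 0]}, {"claw": 255, "dp": [0, 0, 0.026], "angular": [0, 0, 0]}, {"claw": 255, "dp": [0, 0, 0.026], "angular": [0, 0, 0]}, {"claw": 255, "dp": [0, 0, 0.026], "angular": [0, 0, 0]}, {"claw": 255, "dp": [0, 0, 0.026], "angular": [0, 0, 0]}, {"claw": 255, "dp": [0, 0, 0.026], "angular": [0, 0, 0]}, {"claw": 255, "dp": [0, 0, 0.026], "angular": [0, 0, 0]}, {"claw": 255, "dp": [0, 0, 0.026], "angular": [0, 0, 0]}]'

```text
clock: 2.77
tcp_pos: [0.4844, 0.0635, 0.0299]
orientation: [0.0, 0.998, 0.059, -0.0]
wrist_force: [1.0, 0.4, -1.3]
finger_gap: 0.0002
```

>>> play_rows --steps '[{"claw": 255, "dp": [0.01, 0, 0], "angular": [0, 0, 0]}, {"claw": 255, "dp": [0.01, 0, 0], "angular": [0, 0, 0]}, {"claw": 255, "dp": [0.01, 0, 0], "angular": [0, 0, 0]}, {"claw": 255, "dp": [0.01, 0, 0], "angular": [0, 0, 0]}, {"claw": 255, "dp": [0.01, 0, 0], "angular": [0, 0, 0]}, {"claw": 255, "dp": [0.01, 0, 0], "angular": [0, 0, 0]}, {"claw": 255, "dp": [0.01, 0, 0], "angular": [0, 0, 0]}, {"claw": 255, "dp": [0.005, 0, 0], "angular": [0, 0, 0]}]'

```text
clock: 3.43
tcp_pos: [0.5626, 0.0723, 0.0333]
orientation: [0.0, 0.998, 0.059, 0.002]
wrist_force: [-1.4, 0.8, 1.1]
finger_gap: -0.0003
```

>>> play_rows --steps '[{"claw": 255, "dp": [0.002, 0, 0], "angular": [0, 0, 0]}, {"claw": 255, "dp": [0.002, 0, 0], "angular": [0, 0, 0]}, {"claw": 255, "dp": [0.002, 0, 0], "angular": [0, 0, 0]}, {"claw": 255, "dp": [0.002, 0, 0], "angular": [0, 0, 0]}, {"claw": 255, "dp": [0.001, 0, 0], "angular": [0, 0, 0]}, {"claw": 255, "dp": [0.001, 0, 0], "angular": [0, 0, 0]}, {"claw": 255, "dp": [0.001, 0, 0], "angular": [0, 0, 0]}, {"claw": 255, "dp": [0, 0, 0], "angular": [0, 0, 0]}]'

```text
clock: 4.1
tcp_pos: [0.5704, 0.0736, 0.0313]
orientation: [-0.0, 0.998, 0.059, 0.0]
wrist_force: [-0.7, 0.5, 0.1]
finger_gap: 0.0002
```

>>> play_rows --steps '[{"claw": 255, "dp": [0.001, 0, 0], "angular": [0, 0, 0]}, {"claw": 255, "dp": [0.001, 0, 0], "angular": [0, 0, 0]}, {"claw": 255, "dp": [0.001, 0, 0], "angular": [0, 0, 0]}, {"claw": 255, "dp": [0.001, 0, 0], "angular": [0, 0, 0]}, {"claw": 255, "dp": [0.0, 0, 0], "angular": [0, 0, 0]}, {"claw": 255, "dp": [0.0, 0, 0], "angular": [0, 0, 0]}, {"claw": 255, "dp": [0.0, 0, 0], "angular": [0, 0, 0]}, {"claw": 255, "dp": [0, 0, 0], "angular": [0, 0, 0]}]'

```text
clock: 4.77
tcp_pos: [0.5725, 0.0739, 0.031]
orientation: [0.0, 0.998, 0.059, -0.002]
wrist_force: [-6.8, -0.6, 4.1]
finger_gap: 0.0
```

>>> play_rows --steps '[{"claw": 255, "dp": [0.001, 0, 0], "angular": [0, 0, 0]}, {"claw": 255, "dp": [0.001, 0, 0], "angular": [0, 0, 0]}, {"claw": 255, "dp": [0, 0, 0], "angular": [0, 0, 0]}, {"claw": 255, "dp": [0, 0, 0], "angular": [0, 0, 0]}, {"claw": 255, "dp": [0.0, 0, 0], "angular": [0, 0, 0]}, {"claw": 255, "dp": [0.0, 0, 0], "angular": [0, 0, 0]}, {"claw": 255, "dp": [0.0, 0, 0], "angular": [0, 0, 0]}, {"claw": 255, "dp": [0, 0, 0], "angular": [0, 0, 0]}]'

```text
clock: 5.43
tcp_pos: [0.5725, 0.0739, 0.0308]
orientation: [0.0, 0.998, 0.059, -0.003]
wrist_force: [-10.8, -1.6, 7.3]
finger_gap: -0.0002
```

>>> play_rows --steps '[{"claw": 255, "dp": [-0.012, 0, 0], "angular": [0, 0, 0]}, {"claw": 255, "dp": [-0.012, 0, 0], "angular": [0, 0, 0]}, {"claw": 255, "dp": [-0.012, 0, 0], "angular": [0, 0, 0]}, {"claw": 255, "dp": [-0.012, 0, 0], "angular": [0, 0, 0]}, {"claw": 255, "dp": [-0.012, 0, 0], "angular": [0, 0, 0]}, {"claw": 255, "dp": [0, 0, -0.03], "angular": [0, 0, 0]}, {"claw": 255, "dp": [0, 0, -0.03], "angular": [0, 0, 0]}, {"claw": 255, "dp": [0, 0, -0.03], "angular": [0, 0, 0]}]'

```text
clock: 6.1
tcp_pos: [0.5165, 0.0672, 0.122]
orientation: [-0.0, 0.998, 0.059, -0.0]
wrist_force: [0.3, -0.2, -0.9]
finger_gap: -0.0003
```

>>> play_rows --steps '[{"claw": 0, "dp": [0.0006, -0.034, -0.016], "angular": [0, 0, 0]}, {"claw": 0, "dp": [0.0006, -0.034, -0.016], "angular": [0, 0, 0]}, {"claw": 0, "dp": [0.0006, -0.034, -0.016], "angular": [0, 0, 0]}, {"claw": 0, "dp": [0.0006, -0.034, -0.016], "angular": [0, 0, 0]}, {"claw": 0, "dp": [0.0006, -0.034, -0.016], "angular": [0, 0, 0]}, {"claw": 0, "dp": [0.0006, -0.034, -0.016], "angular": [0, 0, 0]}, {"claw": 0, "dp": [0.0006, -0.034, -0.016], "angular": [0, 0, 0]}, {"claw": 0, "dp": [0.0006, -0.034, -0.016], "angular": [0, 0, 0]}]'

```text
clock: 6.77
tcp_pos: [0.4978, 0.2397, 0.2566]
orientation: [-0.038, 0.991, 0.131, -0.005]
wrist_force: [0.1, -0.7, 0.6]
finger_gap: 0.0853
```

Run:
```python
from h import *
im,d,c,T=cam('wrist'); save('w1',im); np.savez('w1.npz',im=im,d=d,T=T); print(T.round(3).tolist(),c['fx'],env.get_state()['tcp_pos'])
t,dt,ct,Tt=cam('top'); save('top1',t)
f=np.hstack([cv2.resize(im,(400,300)),cv2.resize(t[150:300,150:400],(400,240))[:240].copy() if 0 else cv2.resize(t[150:300,200:400],(400,300))]); save('w1t',f)
```

```text
[[0.26, -0.905, -0.336, 0.582], [-0.963, -0.27, -0.016, 0.252], [-0.076, 0.328, -0.942, 0.391], [0.0, 0.0, 0.0, 1.0]] 402.2215591273548 [0.49878016 0.24228205 0.2604602 ]
```

View pics/w1t.png

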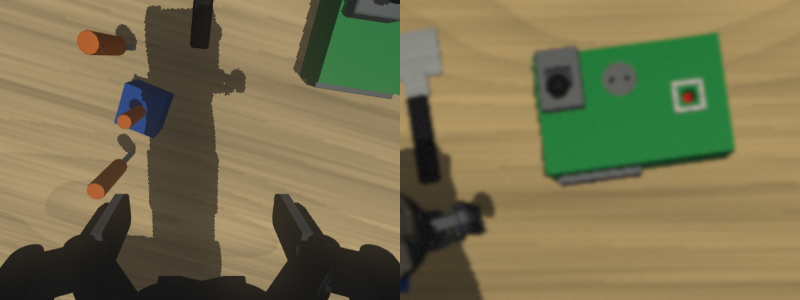

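The tray is shut in the top view, and in the wrist picture the stand and pin sit at about (124,121) in the crop. The arm fell short and turned, so I'll check the joints.

Run:
```python
from h import *
s=env.get_state(); print(s['joint_pos'].round(3),s['qvel'].round(3),s['tcp_pos'],s['orientation'].round(3))
```

```text
[0.264 0.256 0.014 1.323 0.077 3.141] [-0.029  0.015 -0.074 -0.047 -0.035 -0.   ] [0.49918637 0.24084637 0.25887721] [-0.038  0.991  0.132 -0.002]
```

>>> play_rows --steps '[{"claw": 0, "dp": [0, 0, 0], "angular": [0, 0, 0]}, {"claw": 0, "dp": [0, 0, 0], "angular": [0, 0, 0]}, {"claw": 0, "dp": [0, 0, 0], "angular": [0, 0, 0]}, {"claw": 0, "dp": [0, 0, 0], "angular": [0, 0, 0]}, {"claw": 0, "dp": [0, 0, 0], "angular": [0, 0, 0]}, {"claw": 0, "dp": [0, 0, 0], "angular": [0, 0, 0]}, {"claw": 0, "dp": [0, 0, 0], "angular": [0, 0, 0]}, {"claw": 0, "dp": [0, 0, 0], "angular": [0, 0, 0]}]'

```text
clock: 7.53
tcp_pos: [0.4975, 0.2385, 0.2554]
orientation: [-0.038, 0.991, 0.13, -0.005]
wrist_force: [0.4, 0.2, 0.0]
finger_gap: 0.0855
```

Run:
```python
from h import *
s=env.get_state(); print(s['joint_pos'].round(3),s['qvel'].round(3),s['tcp_pos'],s['orientation'].round(3))
```

```text
[0.261 0.258 0.008 1.322 0.076 3.141] [ 0.002 -0.002  0.002  0.001 -0.    -0.001] [0.49748019 0.23847398 0.25544007] [-0.038  0.991  0.13  -0.005]
```

>>> play_rows --steps '[{"claw": 0, "dp": [0, 0, 0], "angular": [0, 0, -7]}, {"claw": 0, "dp": [0, 0, 0], "angular": [0, 0, -7]}, {"claw": 0, "dp": [0, 0, 0], "angular": [0, 0, -7]}, {"claw": 0, "dp": [0, 0, 0], "angular": [0, 0, -7]}, {"claw": 0, "dp": [0, 0, 0], "angular": [0, 0, -7]}, {"claw": 0, "dp": [0, 0, 0], "angular": [0, 0, -7]}, {"claw": 0, "dp": [0, 0, 0], "angular": [0, 0, -7]}, {"claw": 0, "dp": [0, 0, 0], "angular": [0, 0, -7]}]' --force 80

```text
clock: 8.2
tcp_pos: [0.4975, 0.2386, 0.2556]
orientation: [-0.036, 0.812, 0.583, 0.013]
wrist_force: [-0.4, -0.1, -0.6]
finger_gap: 0.0856
```

>>> play_rows --steps '[{"claw": 0, "dp": [0, 0, 0], "angular": [0, 0, -7]}, {"claw": 0, "dp": [0, 0, 0], "angular": [0, 0, -7]}, {"claw": 0, "dp": [0, 0, 0], "angular": [0, 0, -7]}, {"claw": 0, "dp": [0, 0, 0], "angular": [0, 0, -7]}, {"claw": 0, "dp": [0, 0, 0], "angular": [0, 0, -7]}, {"claw": 0, "dp": [0, 0, 0], "angular": [0, 0, -7]}, {"claw": 0, "dp": [0, 0, 0], "angular": [0, 0, -7]}, {"claw": 0, "dp": [0, 0, 0], "angular": [0, 0, -7]}]'

```text
clock: 8.87
tcp_pos: [0.4975, 0.2386, 0.2556]
orientation: [-0.025, 0.443, 0.896, 0.028]
wrist_force: [0.1, -0.6, 0.5]
finger_gap: 0.0853
```

>>> play_rows --steps '[{"claw": 0, "dp": [0, 0, 0], "angular": [0, 0, -7]}, {"claw": 0, "dp": [0, 0, 0], "angular": [0, 0, -7]}, {"claw": 0, "dp": [0, 0, 0], "angular": [0, 0, -7]}, {"claw": 0, "dp": [0, 0, 0], "angular": [0, 0, -7]}, {"claw": 0, "dp": [0, 0, 0], "angular": [0, 0, -7]}, {"claw": 0, "dp": [0, 0, 0], "angular": [0, 0, -7]}, {"claw": 0, "dp": [0, 0, 0], "angular": [0, 0, 0]}, {"claw": 0, "dp": [0, 0, 0], "angular": [0, 0, 0]}]'

```text
clock: 9.53
tcp_pos: [0.4975, 0.2386, 0.2556]
orientation: [-0.014, 0.097, 0.995, 0.035]
wrist_force: [0.1, -0.0, 0.4]
finger_gap: 0.0852
```

```bash
cat >> h.py <<'E'
def go(p,a):
    "remaining move: rotation vector (deg, tool) to point down with tool x at world angle a, then shift in the target tool frame"
    s=env.get_state(); q=np.array(s['orientation']); R0=R.from_quat(q[[1,2,3,0]])
    Rt=R.from_matrix(np.array([[np.cos(a),np.sin(a),0],[np.sin(a),-np.cos(a),0],[0,0,-1]]))
    print('tcp',s['tcp_pos'].round(4),'J',s['joint_pos'].round(3),'F',s['wrist_force'].round(1))
    print('rot',np.degrees((R0.inv()*Rt).as_rotvec()).round(2),'dp after',Rt.inv().apply(np.array(p)-s['tcp_pos']).round(4))
E
python3 -c "
from h import *
go([.455,.34,.25],np.pi+.117)"
```

```text
tcp [0.4975 0.2386 0.2556] J [0.261 0.257 0.008 1.322 0.076 0.456] F [ 0.1 -0.   0.4]
rot [  4.16  -1.34 -17.88] dp after [0.0304 0.1056 0.0056]
```

>>> play_rows --steps '[{"claw": 0, "dp": [0, 0, 0], "angular": [1.39, -0.45, -5.96]}, {"claw": 0, "dp": [0, 0, 0], "angular": [1.39, -0.45, -5.96]}, {"claw": 0, "dp": [0, 0, 0], "angular": [1.39, -0.45, -5.96]}, {"claw": 0, "dp": [0, 0.0204, 0.001], "angular": [0, 0, 0]}, {"claw": 0, "dp": [0, 0.0204, 0.001], "angular": [0, 0, 0]}, {"claw": 0, "dp": [0, 0.0204, 0.001], "angular": [0, 0, 0]}, {"claw": 0, "dp": [0, 0.0204, 0.001], "angular": [0, 0, 0]}, {"claw": 0, "dp": [0, 0.0204, 0.001], "angular": [0, 0, 0]}]'

```text
clock: 10.2
tcp_pos: [0.485, 0.3408, 0.2505]
orientation: [0.0, -0.058, 0.998, -0.0]
wrist_force: [-0.5, -0.3, 0.3]
finger_gap: 0.0855
```

Run:
```python
from h import *
im,d,c,T=cam('wrist'); save('w2',im)
hsv=cv2.cvtColor(im,cv2.COLOR_RGB2HSV); H,S,V=[hsv[...,i].astype(int) for i in range(3)]
P=cloud(d,c,T)
m=((H>3)&(H<18)&(S>180)&(V>40)).astype(np.uint8); n,l,s,ce=cv2.connectedComponentsWithStats(m)
for i in range(1,n):
    if s[i][4]>60:
        Q=P[l==i]; zt=np.percentile(Q[:,2],95); b=(l==i)&(abs(P[...,2]-zt)<.005)
        (u,v),r=cv2.minEnclosingCircle(np.argwhere(b)[:,::-1].astype(np.float32)); print(s[i],'ztop',zt.round(4),'cap',(u,v,r),plane(c,T,u,v,.115).round(4))
m=((H>105)&(H<128)&(S>120)&(V>30)&(abs(P[...,2]-.055)<.006))
pts=np.argwhere(m)[:,::-1]; W=np.array([plane(c,T,*p,.055)[:2] for p in pts]); print('stand',cv2.minAreaRect((W*1000).astype(np.float32)),len(pts))
go([.4855,.34,.2],np.pi+.117)
```

```text
stand ((482.4028015136719, 340.72796630859375), (58.90964126586914, 60.34049987792969), 84.09436798095703) 2293
tcp [0.4844 0.344  0.2501] J [0.481 0.348 0.121 1.343 0.002 0.362] F [1.4 2.3 0.5]
rot [0.12 0.01 0.14] dp after [-0.0006 -0.0041  0.0501]
```

View pics/w2.png

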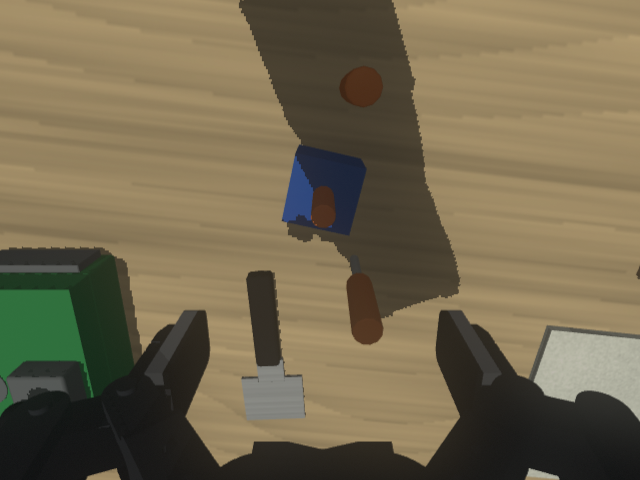

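The wrist picture shows the pin in the stand at about (323,214), centred between the jaws, with the look-alikes at (361,87) and (366,330).

Run:
```python
from h import *
im,d,c,T=cam('wrist'); P=cloud(d,c,T)
hsv=cv2.cvtColor(im,cv2.COLOR_RGB2HSV); H,S,V=[hsv[...,i].astype(int) for i in range(3)]
print(hsv[216,324],hsv[195,323],P[216,324])
m=(H<14)&(S>150)&(V>30); m[:170]=0; m[240:]=0; m[:,:300]=0; m[:,345:]=0
z=P[...,2]; b=m&(z>.108); print(m.sum(),b.sum(),np.percentile(z[m],[2,50,98]))
if b.sum()>20:
    (u,v),(w,h),_=cv2.minAreaRect(np.argwhere(b)[:,::-1].astype(np.float32)); print(u,v,w,h,plane(c,T,u,v,.115))
print('z bands:')
for lo in (.06,.075,.09,.1): 
    q=P[m&(z>lo)&(z<lo+.012)]; print(lo,len(q),q.mean(0).round(4) if len(q) else '')
go([.4855,.34,.2],np.pi+.117)
```

```text
[ 10 149  77] [ 10 141  67] [0.48224516 0.34509444 0.11529256]
81 81 [0.11384461 0.11512243 0.11680849]
318.8000183105469 218.60003662109375 16.099689483642578 23.255107879638672 [0.48466848 0.34170359 0.115     ]
z bands:
0.06 0 
0.075 0 
0.09 0 
0.1 0 
tcp [0.4846 0.3423 0.2501] J [0.479 0.347 0.12  1.343 0.    0.359] F [-0.4  0.2 -1.1]
rot [0.03 0.01 0.19] dp after [-0.0006 -0.0023  0.0501]
```

Run:
```python
from h import *
for k in range(3):
    im,d,c,T=cam('wrist'); P=cloud(d,c,T)
    hsv=cv2.cvtColor(im,cv2.COLOR_RGB2HSV); H,S,V=[hsv[...,i].astype(int) for i in range(3)]
    m=(H<16)&(S>115)&(V>30); m[:170]=0; m[240:]=0; m[:,:300]=0; m[:,345:]=0
    b=m&(P[...,2]>.108)
    (u,v),(w,h),_=cv2.minAreaRect(np.argwhere(b)[:,::-1].astype(np.float32)); print(u,v,w,h,b.sum(),plane(c,T,u,v,.115).round(4),P[b].mean(0).round(4))
go([.4855,.34,.2],np.pi+.117)
```

```text
320.5 214.5 25.0 23.0 505 [0.4817 0.3406 0.115 ] [0.4818 0.3407 0.1154]
322.9104919433594 213.92141723632812 23.591222763061523 26.961395263671875 508 [0.4813 0.3408 0.115 ] [0.4814 0.3406 0.1164]
324.0 214.5 25.0 24.0 504 [0.4818 0.3407 0.115 ] [0.4814 0.3406 0.1164]
tcp [0.4851 0.3395 0.2504] J [ 4.750e-01  3.450e-01  1.180e-01  1.344e+00 -1.000e-03  3.570e-01] F [-0.1  0.1  0.1]
rot [-0.04  0.    0.11] dp after [-0.0004  0.0004  0.0504]
```

>>> play_rows --steps '[{"claw": 0, "dp": [0.001, 0.0006, 0.03], "angular": [0, 0, 0]}, {"claw": 0, "dp": [0.001, 0.0006, 0.03], "angular": [0, 0, 0]}, {"claw": 0, "dp": [0, 0, 0.03], "angular": [0, 0, 0]}, {"claw": 0, "dp": [0, 0, 0.03], "angular": [0, 0, 0]}, {"claw": 0, "dp": [0, 0, 0.03], "angular": [0, 0, 0]}, {"claw": 0, "dp": [0, 0, 0.0244], "angular": [0, 0, 0]}, {"claw": 0, "dp": [0, 0, 0], "angular": [0, 0, 0]}, {"claw": 0, "dp": [0, 0, 0], "angular": [0, 0, 0]}]'

```text
clock: 11.12
tcp_pos: [0.4824, 0.3393, 0.0754]
orientation: [-0.001, -0.059, 0.998, -0.001]
wrist_force: [-0.8, -0.1, 0.3]
finger_gap: 0.0856
```

>>> play_rows --steps '[{"claw": 255, "dp": [0, 0, 0], "angular": [0, 0, 0]}, {"claw": 255, "dp": [0, 0, 0], "angular": [0, 0, 0]}, {"claw": 255, "dp": [0, 0, 0], "angular": [0, 0, 0]}, {"claw": 255, "dp": [0, 0, 0], "angular": [0, 0, 0]}, {"claw": 255, "dp": [0, 0, 0], "angular": [0, 0, 0]}, {"claw": 255, "dp": [0, 0, 0], "angular": [0, 0, 0]}, {"claw": 255, "dp": [0, 0, 0], "angular": [0, 0, 0]}, {"claw": 255, "dp": [0, 0, 0], "angular": [0, 0, 0]}]' --force 80

```text
clock: 11.78
tcp_pos: [0.4837, 0.3411, 0.0771]
orientation: [0.001, -0.06, 0.998, 0.0]
wrist_force: [-1.0, -0.8, 6.2]
finger_gap: 0.0162
```

>>> play_rows --steps '[{"claw": 255, "dp": [0, 0, -0.01], "angular": [0, 0, 0]}, {"claw": 255, "dp": [0, 0, -0.02], "angular": [0, 0, 0]}, {"claw": 255, "dp": [0, 0, -0.02], "angular": [0, 0, 0]}, {"claw": 255, "dp": [0, 0, -0.025], "angular": [0, 0, 0]}, {"claw": 255, "dp": [0, 0, -0.025], "angular": [0, 0, 0]}, {"claw": 255, "dp": [0, 0, -0.025], "angular": [0, 0, 0]}, {"claw": 255, "dp": [0, 0, -0.025], "angular": [0, 0, 0]}, {"claw": 255, "dp": [0, 0, -0.01], "angular": [0, 0, 0]}]'

```text
clock: 12.45
tcp_pos: [0.4841, 0.3415, 0.2403]
orientation: [0.002, -0.06, 0.998, 0.001]
wrist_force: [0.2, 0.5, 0.8]
finger_gap: 0.0162
```

>>> play_rows --steps '[{"claw": 255, "dp": [-0.009, -0.0244, 0], "angular": [0, 0, 0]}, {"claw": 255, "dp": [-0.009, -0.0244, 0], "angular": [0, 0, 0]}, {"claw": 255, "dp": [-0.009, -0.0244, 0], "angular": [0, 0, 0]}, {"claw": 255, "dp": [-0.009, -0.0244, 0], "angular": [0, 0, 0]}, {"claw": 255, "dp": [-0.009, -0.0244, 0], "angular": [0, 0, 0]}, {"claw": 255, "dp": [-0.009, -0.0244, 0], "angular": [0, 0, 0]}, {"claw": 255, "dp": [-0.009, -0.0244, 0], "angular": [0, 0, 0]}, {"claw": 255, "dp": [-0.009, -0.0244, 0], "angular": [0, 0, 0]}]'

```text
clock: 13.12
tcp_pos: [0.578, 0.1545, 0.2355]
orientation: [-0.0, -0.06, 0.998, -0.0]
wrist_force: [0.6, 0.9, -0.4]
finger_gap: 0.0161
```

>>> play_rows --steps '[{"claw": 255, "dp": [-0.009, -0.0244, 0], "angular": [0, 0, 0]}, {"claw": 255, "dp": [-0.009, -0.0244, 0], "angular": [0, 0, 0]}, {"claw": 255, "dp": [-0.009, -0.0244, 0], "angular": [0, 0, 0]}, {"claw": 255, "dp": [-0.009, -0.0244, 0], "angular": [0, 0, 0]}, {"claw": 255, "dp": [-0.009, -0.0244, 0], "angular": [0, 0, 0]}, {"claw": 255, "dp": [-0.009, -0.0244, 0], "angular": [0, 0, 0]}, {"claw": 255, "dp": [-0.009, -0.0244, 0], "angular": [0, 0, 0]}, {"claw": 255, "dp": [-0.009, -0.0244, 0], "angular": [0, 0, 0]}]'

```text
clock: 13.78
tcp_pos: [0.673, -0.0305, 0.2354]
orientation: [-0.001, -0.06, 0.998, 0.0]
wrist_force: [0.2, -0.2, -0.6]
finger_gap: 0.0163
```

>>> play_rows --steps '[{"claw": 255, "dp": [0, 0, 0.015], "angular": [0, 0, 0]}, {"claw": 255, "dp": [0, 0, 0.015], "angular": [0, 0, 0]}, {"claw": 255, "dp": [0, 0, 0.015], "angular": [0, 0, 0]}, {"claw": 255, "dp": [0, 0, 0], "angular": [0, 0, 0]}, {"claw": 255, "dp": [0, 0, 0], "angular": [0, 0, 0]}, {"claw": 255, "dp": [0, 0, 0], "angular": [0, 0, 0]}, {"claw": 255, "dp": [0, 0, 0], "angular": [0, 0, 0]}, {"claw": 255, "dp": [0, 0, 0], "angular": [0, 0, 0]}]'

```text
clock: 14.45
tcp_pos: [0.6736, -0.0293, 0.1926]
orientation: [0.001, -0.06, 0.998, -0.0]
wrist_force: [0.0, 0.1, 0.1]
finger_gap: 0.0165
```

Run:
```python
from h import *
for n in ('wrist','scene'):
    im,d,c,T=cam(n); save(n+'3',im); np.savez(n+'3.npz',im=im,d=d,T=T)
    if n=='wrist': w=im
    else: save('c3',np.hstack([cv2.resize(w,(400,300)),cv2.resize(im[190:370,210:450],(400,300))]))
go([.6746,-.0294,.19],np.pi+.117)
```

```text
tcp [ 0.6733 -0.0293  0.1923] J [-0.163  0.523  0.249  1.295 -0.    -0.283] F [ 0.7 -0.2 -0.2]
rot [-0.03  0.1   0.21] dp after [-0.0012 -0.0002  0.0023]
```

View pics/c3.png

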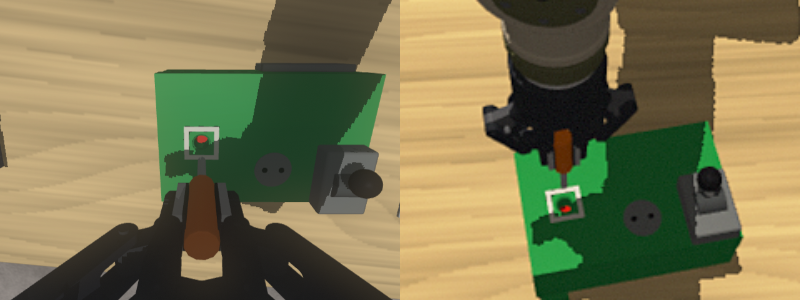

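The pin is gripped and the red button is visible through the frame; I'll zoom on the tip in both views.

Run:
```python
from h import *
a=np.load('wrist3.npz')['im'][180:300,260:380]; b=np.load('scene3.npz')['im'][250:330,270:350]
f=lambda x:cv2.resize(np.clip(x*1.5,0,255).astype(np.uint8),(400,400),interpolation=cv2.INTER_NEAREST)
save('c4',np.hstack([f(a),f(b)]))
```

```text
(no output)
```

View pics/c4.png

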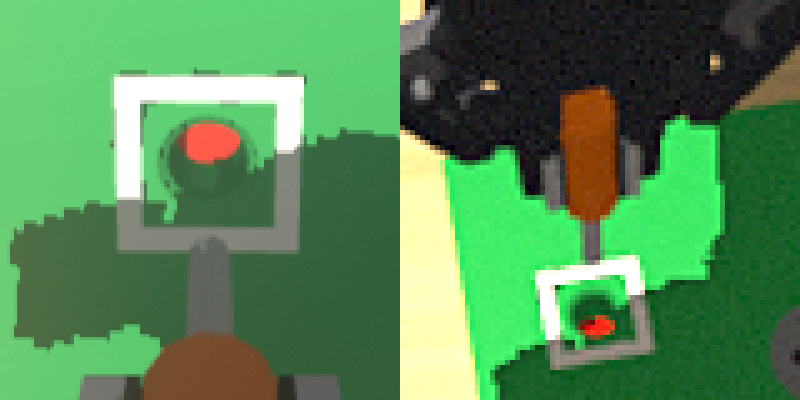

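Run:
```python
from h import *
B=R.from_euler('z',.117)
for n,tip,ap,apt in (('wrist',(323.0,251.4),(322.4,227.4),None),('scene',(308.4,302.4),(309,312.4),None)):
    f=np.load(n+'3.npz'); c=env.calibration(n); T=f['T']; im=f['im']
    m=(im.min(-1)>95)&(im.max(-1).astype(int)-im.min(-1)<40); u,v=map(round,ap); w=28 if n=='wrist' else 14
    s=np.zeros_like(m); s[v-w:v+w,u-w:u+w]=1
    A=plane(c,T,*ap,.08)
    print(n,'ap',A.round(4))
    for z in (.121,.126,.131):
        Q=plane(c,T,*tip,z); print('  tip rim',z,Q.round(4),'local diff to ap',B.inv().apply(Q-A).round(4))
o=[];
for n,tip in (('wrist',(323.0,251.4)),('scene',(308.4,302.4))):
    f=np.load(n+'3.npz'); o.append(ray(env.calibration(n),f['T'],*tip))
A=np.stack([o[0][1],-o[1][1]],1); t=np.linalg.lstsq(A,o[1][0]-o[0][0],rcond=None)[0]; print([ (p+r*k).round(4) for (p,r),k in zip(o,t)])
go([.6746,-.0294,.15],np.pi+.117)
```

```text
wrist ap [ 0.6727 -0.0295  0.08  ]
  tip rim 0.121 [ 0.6727 -0.0292  0.121 ] local diff to ap [0.0001 0.0004 0.041 ]
  tip rim 0.126 [ 0.6707 -0.0294  0.126 ] local diff to ap [-0.002   0.0004  0.046 ]
  tip rim 0.131 [ 0.6687 -0.0297  0.131 ] local diff to ap [-0.004   0.0004  0.051 ]
scene ap [ 0.6748 -0.0286  0.08  ]
  tip rim 0.121 [ 0.6743 -0.0288  0.121 ] local diff to ap [-0.0006 -0.0001  0.041 ]
  tip rim 0.126 [ 0.6766 -0.0288  0.126 ] local diff to ap [ 0.0017 -0.0004  0.046 ]
  tip rim 0.131 [ 0.6788 -0.0288  0.131 ] local diff to ap [ 0.0039 -0.0007  0.051 ]
[array([ 0.6735, -0.0291,  0.1191]), array([ 0.6734, -0.0288,  0.1192])]
tcp [ 0.6733 -0.0293  0.1923] J [-0.163  0.523  0.249  1.295 -0.    -0.283] F [ 0.7 -0.2 -0.2]
rot [-0.03  0.1   0.21] dp after [-0.0012 -0.0002  0.0423]
```

Both views put the tip over the hole within about 2 mm. Descending.

>>> play_rows --steps '[{"claw": 255, "dp": [-0.0005, 0, 0.008], "angular": [0, 0, 0]}, {"claw": 255, "dp": [0, 0, 0.008], "angular": [0, 0, 0]}, {"claw": 255, "dp": [0, 0, 0.008], "angular": [0, 0, 0]}, {"claw": 255, "dp": [0, 0, 0.008], "angular": [0, 0, 0]}, {"claw": 255, "dp": [0, 0, 0.008], "angular": [0, 0, 0]}, {"claw": 255, "dp": [0, 0, 0.008], "angular": [0, 0, 0]}, {"claw": 255, "dp": [0, 0, 0.008], "angular": [0, 0, 0]}, {"claw": 255, "dp": [0, 0, 0.006], "angular": [0, 0, 0]}]'

```text
clock: 15.22
tcp_pos: [0.6731, -0.0294, 0.1279]
orientation: [-0.0, -0.06, 0.998, 0.0]
wrist_force: [0.4, -0.4, -1.1]
finger_gap: 0.0161
```

Run:
```python
from h import *
for i in range(3):
    im,d,c,T=cam('wrist'); go([.6746,-.0294,.12],np.pi+.117)
s,_,_,_=cam('scene'); save('c5',np.hstack([cv2.resize(im[150:330,220:420],(400,360)),cv2.resize(s[230:338,250:370],(400,360))]))
```

```text
tcp [ 0.6725 -0.0293  0.1267] J [-0.163  0.553  0.137  1.157 -0.    -0.283] F [ 0.6 -0.7 -2.1]
rot [ 0.04 -0.14  0.19] dp after [-0.0021 -0.0004  0.0067]
tcp [ 0.6726 -0.0293  0.1275] J [-0.163  0.553  0.138  1.158 -0.    -0.283] F [-0.3 -0.  -0.7]
rot [ 0.03 -0.12  0.19] dp after [-0.002  -0.0004  0.0075]
tcp [ 0.673  -0.0293  0.1285] J [-0.163  0.552  0.139  1.159 -0.    -0.283] F [ 0.4  0.8 -0.5]
rot [ 0.01 -0.05  0.19] dp after [-0.0016 -0.0002  0.0085]
```

View pics/c5.png

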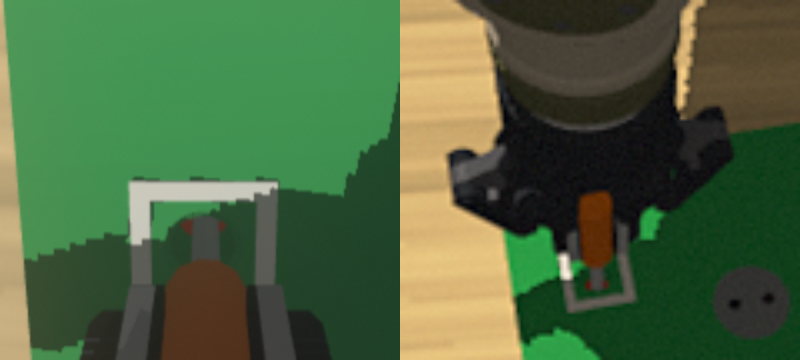

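The shaft is centred in the hole just above the button. Now pressing.

>>> play_rows --steps '[{"claw": 255, "dp": [0, 0, 0.0015], "angular": [0, 0, 0]}, {"claw": 255, "dp": [0, 0, 0.0015], "angular": [0, 0, 0]}, {"claw": 255, "dp": [0, 0, 0.0015], "angular": [0, 0, 0]}, {"claw": 255, "dp": [0, 0, 0.0015], "angular": [0, 0, 0]}, {"claw": 255, "dp": [0, 0, 0.0015], "angular": [0, 0, 0]}, {"claw": 255, "dp": [0, 0, 0.0015], "angular": [0, 0, 0]}, {"claw": 255, "dp": [0, 0, 0], "angular": [0, 0, 0]}, {"claw": 255, "dp": [0, 0, 0], "angular": [0, 0, 0]}]'

```text
clock: 16.08
tcp_pos: [0.6738, -0.0294, 0.1207]
orientation: [0.001, -0.06, 0.998, -0.0]
wrist_force: [0.4, 0.1, 3.3]
finger_gap: 0.0164
```

>>> play_rows --steps '[{"claw": 255, "dp": [0, 0, 0.001], "angular": [0, 0, 0]}, {"claw": 255, "dp": [0, 0, 0.001], "angular": [0, 0, 0]}, {"claw": 255, "dp": [0, 0, 0.001], "angular": [0, 0, 0]}, {"claw": 255, "dp": [0, 0, 0.001], "angular": [0, 0, 0]}, {"claw": 255, "dp": [0, 0, 0], "angular": [0, 0, 0]}, {"claw": 255, "dp": [0, 0, 0], "angular": [0, 0, 0]}, {"claw": 255, "dp": [0, 0, 0], "angular": [0, 0, 0]}, {"claw": 255, "dp": [0, 0, 0], "angular": [0, 0, 0]}]'

```text
clock: 16.75
tcp_pos: [0.6742, -0.0294, 0.1188]
orientation: [0.002, -0.06, 0.998, -0.0]
wrist_force: [-2.8, 0.3, 13.1]
finger_gap: 0.0169
```

>>> play_rows --steps '[{"claw": 255, "dp": [0, 0, 0], "angular": [0, 0, 0]}, {"claw": 255, "dp": [0, 0, 0], "angular": [0, 0, 0]}, {"claw": 255, "dp": [0, 0, 0], "angular": [0, 0, 0]}, {"claw": 255, "dp": [0, 0, 0], "angular": [0, 0, 0]}, {"claw": 255, "dp": [0, 0, 0], "angular": [0, 0, 0]}, {"claw": 255, "dp": [0, 0, 0], "angular": [0, 0, 0]}, {"claw": 255, "dp": [0, 0, 0], "angular": [0, 0, 0]}, {"claw": 255, "dp": [0, 0, 0], "angular": [0, 0, 0]}]'

```text
clock: 17.42
tcp_pos: [0.6742, -0.0294, 0.1188]
orientation: [0.002, -0.06, 0.998, -0.0]
wrist_force: [-3.0, 0.7, 13.1]
finger_gap: 0.016
```

Run:
```python
from h import *
im,d,c,T=cam('wrist'); go([.6746,-.0294,.1185],np.pi+.117)
t,_,_,_=cam('top'); save('c6',np.hstack([cv2.resize(im,(400,300)),cv2.resize(t[140:290,230:430],(400,300))]))
```

```text
tcp [ 0.6741 -0.0294  0.1188] J [-0.162  0.556  0.121  1.133 -0.    -0.283] F [-2.1  1.2 13.8]
rot [-0.05  0.18  0.2 ] dp after [-0.0005 -0.      0.0003]
```

View pics/c6.png

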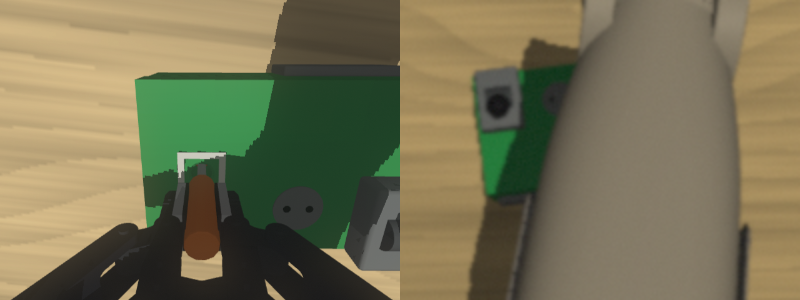

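The wrist picture shows the pin upright in the frame with the tray panel against the box front, and the force is steady at 13 N. Handing in.

```bash
python3 -c "
from h import *
print(env.hand_in())"
```

```text
the job is handed in; nothing more can be done
None
```

I pushed the tray home, took the pin from the blue stand and pressed the reset button through the white-framed hole. I handed in at about 17.5 s with the pin still gripped and the button held; the hand-in gave no verdict.

- **Tray:** it met a hard stop. Commanding further only raised the force from about 7 to 11 N, with no movement. Later pictures show the panel against the box front.
- **Button:** before the descent, two camera views put the tip over the hole within about 2 mm. Pressing gave 3.3 N partway, as the spring should, then a steady 13 N at a TCP height of 0.1188 m (0.1185 m expected for fully down). That points to the button on its stop. In the last picture the button is hidden by the pin.
- **Grip:** the finger gap read about 16 mm on the nominal 18 mm handle, a small disagreement. It stayed steady while holding the button, and the grip was set to 80 N.
- **Fault on the way:** one move toward the stand stopped short because the last joint reached its limit. I made a half turn of the gripper and carried on.
- **Other items:** the toggle, tin, brush and scraper were never approached closely. I did not measure them again at the end.

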